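# Turn a lidded culture dish upside down

## Task

The culture dish leans on the sloping stand with its blue lid up; it has to be stored upside down. Pinch lid and base together, turn the dish over and lean it back on the stand with the lid against the slope, and let go; then take it again another way and lay it flat, lid down, centred on the raised pad of the aluminium rest, lengthwise between the two yellow end stops. The lid must never come off the base, do not drop the dish, and leave the timer, beaker and vial where they are.

Things in the scene. Friction and masses are not known exactly. Their poses are not given: they have to be found in the camera images.
- base_mid (a point): Centre (half-way up) of the dish's base: white open tray 96 (x) x 52 (y) x 30 (z) mm with an amber gel slab in it, about 120 g, red bar on its underside. z points from the underside to the open (lid) side, x is the long axis. At the start x points down the stand's slope, z out of it. The middle of the closed dish (33 mm thick in all) lies 1.5 mm from here along z.
- lid_mid (a point): Centre (half-way up) of the loose blue lid, 104 (x) x 60 (y) x 23 (z) mm outside, about 50 g; z points to its closed outer face. Its top rests on the base's rim, its 20 mm deep skirt goes round the base with 1.5 mm play; only gravity holds it. Closed, it lies 6.5 mm from base_mid along z. Lid up, lifting the lid leaves the base behind; lid down, the base lies in the lid and goes with it.
- stand: Fixed stand, grey foot 110 x 90 x 6 mm, origin at the underside's centre. A 40 mm wide steel plate slopes down to +x at 50 deg from level; a 42 mm deep ledge stands square on its lower end, corner at x 40, z 30 mm. The dish lies lengthwise up the slope, lower end on the ledge; the plate backs its lower 46 mm only, the upper 58 mm is free on both faces.
- stand_seat (a point): Centre of the closed dish when it is seated on the stand, lid up or lid down; x, y, z axes as those of stand (level). In the stand's frame it lies at x = 19, y = 0, z = 80 mm.
- rest: Fixed aluminium rest, foot plate 160 (x) x 90 (y) x 6 mm; origin at the centre of the underside. On it a pedestal 40 mm wide (y) with a black rubber pad on top at z = 28 mm, and at both x ends yellow stops that rise to z = 42 mm; the clear length between the stops is 126 mm.
- rest_top (a point): Centre of the upper face of the rubber pad of the rest (28 mm above its origin); x runs from stop to stop, z up.
- timer: White bench timer 66 x 66 x 18 mm; bystander, origin at its underside.
- beaker: Small glass beaker, 53 mm wide, 71 mm high; bystander, origin at its underside.
- vial: Glass vial with blue cap, 23 mm wide, 56 mm high; bystander, origin at its underside.
Things that resemble listed ones, but are neither listed nor needed, are in the scene too. Of the things that look like the part that bears lid_mid, the smaller one is meant. What is shaped like the stand but red is not meant.

How it is judged:
By the outcome, as a careful person would: the job done as asked, in the order asked, and still so for the second after the job is handed in, with the robot touching nothing.
It also fails if it takes over 58 s, if anything falls off the work surface, if the arm or the gripper's body presses on something with over 40 N, if the wrist force passes 120 N, or if a joint passes its speed limit or range.

## Robot

A 7-joint arm with a two-finger parallel gripper is mounted at the origin on the work surface; the furniture and walls round the work are solid. World frame = base frame: x ahead of the robot, y to its left, z up, the work surface at z = 0. Lengths are in m, angles in degrees, forces in N, time in s.
With the tool pointing down it reaches from about 0.425 to 0.875 m from the base axis. Payload 4.7 kg.
Tool frame: the origin (TCP) lies between the finger pads; the fingertips stand 8 mm ahead of it and the grasp point (between the pads) lies 11 mm behind it; z points along the fingers, y is the line along which they close (so a half turn about z gives the same grasp; the last joint's range is limited). The gripper opens to 87 mm and grips with 3 to 60 N. Pads are 19 mm wide; open, the fingers measure 117 mm over their backs; the gripper's body (75 mm by 190 mm) begins 51 mm behind the grasp point.
Start: joints at [-76.312, 18.392, -4.016, 83.108, 1.295, 78.541, -3.26], TCP at [0.145, 0.634, 0.231] pointing down, gripper open.
Joint ranges: [-163.93, 163.93], [-17.29, 119.83], [-79.2, 71.16], [3.27, 140.29], [-89.18, 269.18], [5.43, 117.66], [-154.24, 154.24]. Speed limits (degrees/s): [147.25, 147.25, 180, 180, 180, 180, 180].

## Interface

Orientations are given as [roll, pitch, yaw] about the fixed x, y, z axes, in that order (R = Rz(yaw) Ry(pitch) Rx(roll)).
In Python, from cell import env, viewer gives the robot as it stands. The module is installed in compiled form; this text tells all that it offers.
- The arm moves only by the tool arm_command, never from a script. Its argument "series" is a list of rows, each a list of 2 entries, a list of its own where there are three numbers: the shift along the tool's x, y, z in mm, then the turn about the tool's z in rad. A call has exactly 5 rows; each row is the pose to reach, as a shift and turn from the pose commanded when the call began, along the tool's axes at that moment; what a row does not reach only later rows make up. A row lasts 1/10 s, in which the tool goes at most 50 mm and 8.59 degrees, less where a joint would pass 70% of its speed; a pose out of reach is approached as far as the arm can. A call with a gripper value outside its range is refused whole. "grip" is the gripper command: -1 is fully open, 1 is shut, values between are in proportion, set as the call begins (left out, the last holds). The fingers move at their own pace and stop on an object; "grip_force" is the grip in N (left out, the last holds). Time passes only in rows, so rows that repeat a pose let the fingers close, or fill a call up. It gives the time, the measured TCP pose, the force, the opening and the grip force at its end, in the units of the state.
- env.get_obs(): the state, without advancing time (a new reading comes with each control period).
- viewer.read_camera(name): name is "side" or "top" or "wrist"; returns (picture, depth): 400x640x3 uint8, blue, green, red; 400x640 float32, m along the optical axis (not along the pixel's ray), 0 where there is no reading.
- viewer.calibration(name): a dict with "K" (3x3 intrinsics, pixels), "dist" ([k1, k2, p1, p2, k3] as OpenCV has them; the pictures are not rectified), "T" (4x4, takes a point from camera to world coordinates); the wrist camera has in their place "hand_eye" (4x4, takes a point from camera to tool coordinates, whose origin is the TCP and whose axes are the flange's). Camera axes: x right, y up, looking along -z (the intrinsics and any distortion apply to the point x, -y, -z); pixel columns grow to the right and rows downward; lengths in m; the calibration is good to about 2 mm. A picture is of the moment at which its call begins: read the wrist's pose just before it. calibration takes no time and is no camera call.
- env.sign_off(): hands the job in; it is judged then, once.
The state is a dict: "time_s": time; "qpos": joint angles; "joint_velocities": joint speeds; "effort": joint torques, N m; "tool_pos": TCP position; "tool_rot": TCP orientation; "force": force on the tool from outside, world axes, zero at the start; "wrist_torque": the same for the moment, N m; "grip_width": finger opening in m; "grasp_force": force on a finger pad.
Only numpy, scipy, OpenCV 4.12 (cv2) and the standard library are available. Lean on these libraries where they do the work, as an engineer would, in place of code of your own. Each camera call takes 0.05 s, during which the arm holds its last target. There are 200 camera calls.

## Working session

There is one attempt and no reset: what is moved stays moved. The work goes in short steps, Python scripts to look and compute and a tool call to move; the robot and the scene stay as the last step left them, time stands still between calls to the robot, and variables do not carry over. Pictures are saved under pics/ and viewed, at most 10 in all, crops included, and the job is handed in when it is done.

Besides the shell and the picture viewer there is one more tool, called after ">>>" as name(argument=value, ...) on one line, values as JSON. arm_command: Moves the arm, as the interface text tells. Its arguments: {"type":"object","properties":{"series":{"type":"array"},"grip":{"type":"number"},"grip_force":{"type":"number"}},"required":["series"]}

```bash
mkdir -p pics; ls
cat > h.py <<'E'
import numpy as np, cv2
from cell import env, viewer
from scipy.spatial.transform import Rotation as Ro
def cloud(name):
    o=env.get_obs(); img,d=viewer.read_camera(name); c=viewer.calibration(name)
    if 'T' in c: T=np.array(c['T'])
    else:
        W=np.eye(4); W[:3,:3]=Ro.from_euler('xyz',o['tool_rot'],degrees=True).as_matrix(); W[:3,3]=o['tool_pos']
        T=W@np.array(c['hand_eye'])
    v,u=np.mgrid[0:400,0:640]
    p=cv2.undistortPoints(np.stack([u,v],-1).reshape(-1,1,2).astype(float),np.array(c['K'],float),np.array(c['dist'],float)).reshape(400,640,2)
    P=np.stack([p[...,0]*d,-p[...,1]*d,-d,np.ones_like(d)],-1)@T.T
    P=P[...,:3]; P[d==0]=np.nan
    return img,P
E
python3 - <<'E'
from h import *
print(env.get_obs())
for n in ['side','top']:
    i,P=cloud(n); cv2.imwrite(f'pics/{n}.png',i); np.savez(f'{n}.npz',i=i,P=P)
    print(n,viewer.calibration(n)['T'])
print(viewer.calibration('wrist'))
E
```

```text
pics
{'time_s': 0.0, 'qpos': array([-76.31277963,  18.43687528,  -4.01566196,  83.17511166,
         1.29593128,  78.54068299,  -3.26131022]), 'joint_velocities': array([ 0.05616593,  0.01436842, -0.12850282, -0.03147601,  0.02730373,
        0.06530699, -0.03478127]), 'effort': array([-1.99664532e-05, -4.91283381e+01, -4.04036539e-01, -3.12524128e+01,
       -6.41645584e-02,  4.36808739e-02,  1.55156176e-04]), 'tool_pos': array([0.14481732, 0.63310912, 0.22948444]), 'tool_rot': array([-1.79892626e+02,  6.67129559e-03,  1.67121539e+02]), 'force': array([-0.48770369, -0.39568231,  0.05294941]), 'wrist_torque': array([ 0.01699272,  0.00544506, -0.04518031]), 'grasp_force': 0.0, 'grip_width': 0.08702685990925414}
side [[-0.9706582   0.10732615 -0.21518307  0.24577131]
 [-0.23919563 -0.33918036  0.90980335  1.15241449]
 [ 0.02465982  0.93457893  0.35490015  0.54115006]
 [ 0.          0.          0.          1.        ]]
top [[ 0.02773338  0.99385007 -0.10720489  0.39676262]
 [-0.99953534  0.02892812  0.00960521  0.02389295]
 [ 0.01264737  0.10688869  0.99419055  1.29108713]
 [ 0.          0.          0.          1.        ]]
{'K': array([[335.94023112,   0.        , 317.47048985],
       [  0.        , 335.94023112, 205.09274524],
       [  0.        ,   0.        ,   1.        ]]), 'dist': array([-0.02398889,  0.        ,  0.        ,  0.        ,  0.        ]), 'hand_eye': array([[-2.59945089e-04,  9.60120496e-01,  2.79586420e-01,
         7.66530568e-02],
       [ 9.99998174e-01, -2.79717092e-04,  1.89031616e-03,
         4.22821587e-05],
       [ 1.89313639e-03,  2.79586401e-01, -9.60118670e-01,
        -1.53707622e-01],
       [ 0.00000000e+00,  0.00000000e+00,  0.00000000e+00,
         1.00000000e+00]])}
```

View pics/side.png

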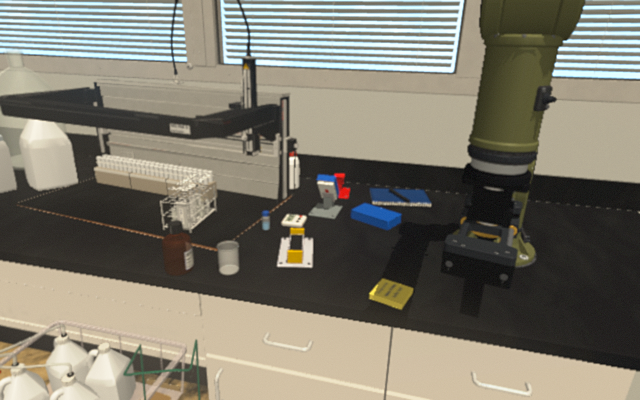

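View pics/top.png

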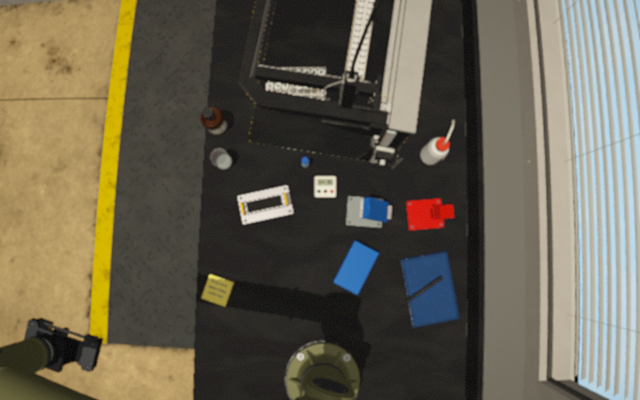

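Run:
```python
from h import *
S=np.load('side.npz');T=np.load('top.npz')
a=cv2.resize(S['i'][160:290,210:410],(800,520),interpolation=cv2.INTER_CUBIC)
b=cv2.resize(T['i'][140:300,190:470],(800,457),interpolation=cv2.INTER_CUBIC)
cv2.imwrite('pics/s2.png',a);cv2.imwrite('pics/t2.png',b)
P=T['P']
for n,u,v in [('lid',376,209),('lidR',384,209),('white',390,212),('lidL',366,209),('foot',352,211),('rest pad',265,204),('restL',241,207),('restR',290,201),('timer',325,186),('beaker',221,158),('vial',305,161),('bluebox',356,267),('red',430,213),('edge',352,150)]:
    print(n,P[v,u].round(3))
```

```text
lid [ 0.513 -0.137  0.102]
lidR [ 0.517 -0.166  0.068]
white [ 0.51  -0.186  0.057]
lidL [ 0.51  -0.106  0.126]
foot [ 0.514 -0.075  0.01 ]
rest pad [0.526 0.192 0.025]
restL [0.514 0.263 0.039]
restR [0.54  0.117 0.006]
timer [0.589 0.01  0.015]
beaker [0.671 0.342 0.001]
vial [0.656 0.073 0.06 ]
bluebox [ 0.343 -0.09   0.027]
red [ 0.515 -0.32   0.008]
edge [ 0.707 -0.072  0.009]
```

View pics/s2.png

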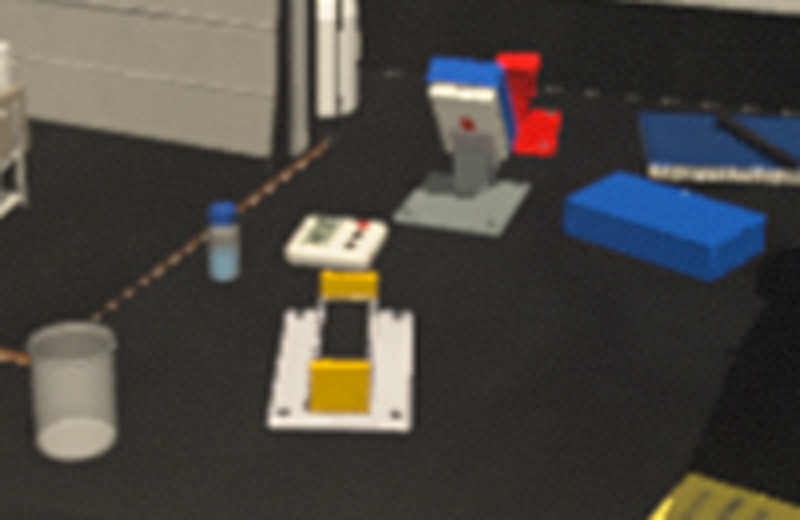

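View pics/t2.png

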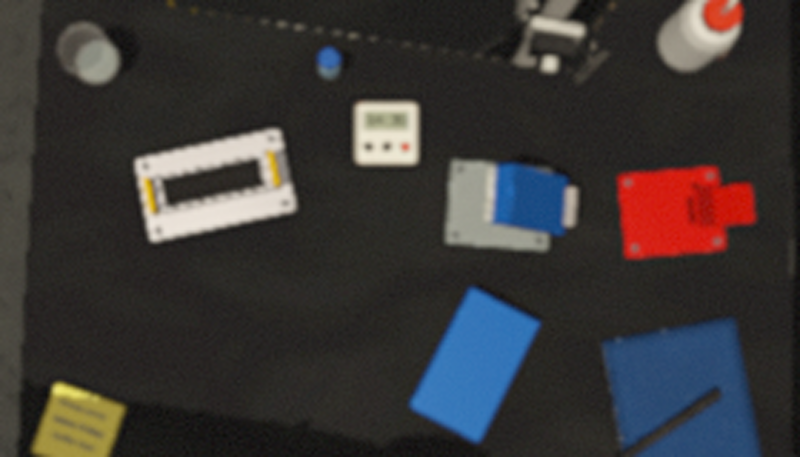

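The thing wanted is the blue-lidded dish on the grey stand, top (376,209), side (327,185). It could be confused with the larger blue box at top (356,267), which is rejected, and the red stand at top (430,213), which is also rejected. The crop shows the red bar on the dish's underside facing +y, so the stand's x axis points roughly to world -y. Next I move to a viewpoint above both the stand and the rest.

>>> arm_command(series=[[[-27,-21,-5],0],[[-54,-42,-10],0],[[-80,-63,-15],0],[[-107,-84,-20],0],[[-134,-104,-25],0]], grip=-1)

```text
time_s: 0.6
tool_pos: [0.253, 0.5009, 0.2553]
tool_rot: [-180.0, -0.0, 167.1]
force: [0.2, -0.2, 0.2]
grip_width: 0.0866
grasp_force: 0.0
```

>>> arm_command(series=[[[-27,-21,-5],0],[[-54,-42,-10],0],[[-80,-63,-15],0],[[-107,-84,-20],0],[[-134,-104,-25],0]])

```text
time_s: 1.1
tool_pos: [0.3604, 0.3697, 0.2804]
tool_rot: [-180.0, -0.0, 167.1]
force: [0.3, 0.2, -0.2]
grip_width: 0.0869
grasp_force: 0.0
```

>>> arm_command(series=[[[-18,-30,-4],0],[[-36,-60,-8],0],[[-54,-90,-12],0],[[-72,-120,-16],0],[[-90,-149,-20],0]])

```text
time_s: 1.6
tool_pos: [0.4144, 0.2042, 0.3004]
tool_rot: [-180.0, -0.0, 167.1]
force: [1.4, 0.4, -0.5]
grip_width: 0.0871
grasp_force: 0.0
```

>>> arm_command(series=[[[-23,-37,-5],0],[[-45,-75,-10],0],[[-68,-112,-15],0],[[-90,-149,-20],0],[[-90,-149,-20],0]])

```text
time_s: 2.1
tool_pos: [0.4702, 0.0335, 0.3213]
tool_rot: [-179.9, 0.1, 166.5]
force: [0.1, 0.9, 0.7]
grip_width: 0.0873
grasp_force: 0.0
```

Run:
```python
from h import *
o=env.get_obs(); print({k:np.round(o[k],3) for k in ('time_s','qpos','tool_pos','tool_rot','force')})
i,P=cloud('wrist'); np.savez('w1.npz',i=i,P=P); cv2.imwrite('pics/w1.png',i)
T=np.load('top.npz')['P']
m=(T[...,2]>.1)&(T[...,1]>-.35)&(T[...,1]<.15)&(T[...,0]>.4)
q=T[m]; 
for a in np.arange(.45,.8,.05):
    s=q[(q[:,0]>=a)&(q[:,0]<a+.05)]; print(a.round(2),len(s), s[:,1].min().round(2) if len(s) else '',s[:,1].max().round(2) if len(s) else '',s[:,2].max().round(2) if len(s) else '')
```

```text
{'time_s': np.float64(2.1), 'qpos': array([-40.156,  -7.355,  29.86 ,  99.831,   3.764,  86.469,  65.763]), 'tool_pos': array([0.47 , 0.033, 0.321]), 'tool_rot': array([-1.79944e+02,  1.28000e-01,  1.66490e+02]), 'force': array([0.09 , 0.939, 0.713])}
0.45 88 -0.14 -0.09 0.13
0.5 231 -0.14 -0.09 0.14
0.55 0   
0.6 178 -0.19 -0.12 0.24
0.65 1846 -0.35 -0.03 0.39
0.7 3361 -0.34 0.15 0.6
0.75 2169 -0.35 0.15 0.68
```

View pics/w1.png

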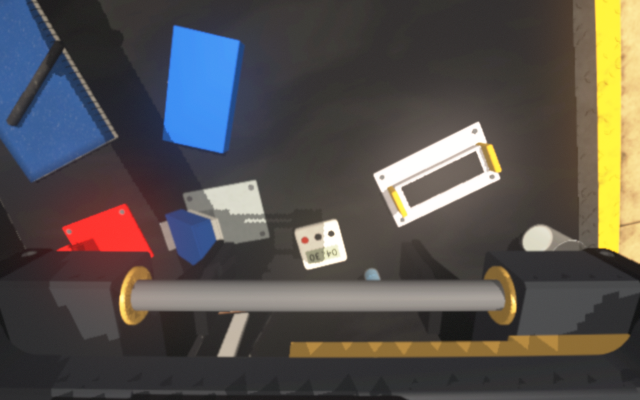

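The wrist view shows the rest whole at (440,175), the stand's grey foot at (225,215) and the dish at (190,235). I fit both footprints to the known sizes.

Run:
```python
from h import *
w=np.load('w1.npz');t=np.load('top.npz')
def rect(q):
    (c,s,a)=cv2.minAreaRect((q[:,:2]*1000).astype(np.float32))
    return np.round(c,1),np.round(s,1),round(a,1),np.round(cv2.boxPoints((c,s,a))).tolist()
for nm,d in (('wrist',w),('top',t)):
    P=d['P'];hsv=cv2.cvtColor(d['i'],cv2.COLOR_BGR2HSV);x,y,z=P[...,0],P[...,1],P[...,2]
    near=lambda cx,cy,r:(np.hypot(x-cx,y-cy)<r)
    tab=near(.45,.05,.3)&(z<.004)&(hsv[...,2]<60); print(nm,'table z',np.nanmedian(z[near(.43,.1,.05)]).round(4))
    m=near(.526,.19,.11)&(z>-.004)&(z<.014)&(hsv[...,2]>110)
    print('rest',rect(P[m]),'z',np.median(z[m]).round(4))
    mp=near(.526,.19,.035)&(hsv[...,2]<70)
    print(' pad',mp.sum(),np.nanmedian(P[mp],0).round(4))
    my=near(.526,.19,.11)&(hsv[...,1]>140)&(hsv[...,0]>15)&(hsv[...,0]<35)
    print(' yellow',rect(P[my]), 'zmax',np.nanpercentile(z[my],95).round(3))
    m=near(.513,-.12,.1)&(z>-.002)&(z<.014)&(hsv[...,2]>80)&(hsv[...,1]<90)
    print('stand',rect(P[m]),'z',np.median(z[m]).round(4))
    b=near(.513,-.13,.09)&(hsv[...,1]>150)&(hsv[...,0]>100)&(hsv[...,0]<125)&(z>.04)
    q=P[b]; c=np.median(q,0); 
    _,_,V=np.linalg.svd(q-q.mean(0),full_matrices=False); print(' lid pts',b.sum(),q.mean(0).round(3),'normal',V[2].round(3),'ext y',np.percentile(q[:,1],[1,99]).round(3),'x',np.percentile(q[:,0],[1,99]).round(3),'z',np.percentile(q[:,2],[1,99]).round(3))
```

```text
wrist table z 0.4061
rest (array([527.8, 197.8]), array([ 96.1, 170.9]), 14.0, [[461.0, 269.0], [502.0, 103.0], [595.0, 126.0], [554.0, 292.0]]) z 0.0052
 pad 0 [nan nan nan]
 yellow (array([497.6, 193.1]), array([107.3, 173.7]), 8.0, [[432.0, 272.0], [457.0, 100.0], [563.0, 115.0], [539.0, 287.0]]) zmax 0.412
stand (array([ 520.4, -131.8]), array([131. , 172.1]), 27.1, [[423.0, -85.0], [501.0, -238.0], [618.0, -179.0], [540.0, -25.0]]) z 0.0059
 lid pts 533 [ 0.503 -0.108  0.124] normal [0.146 0.561 0.815] ext y [-0.127 -0.098] x [0.485 0.527] z [0.117 0.131]
top table z 0.0002
rest (array([527.9, 196. ]), array([ 96.1, 166.3]), 14.1, [[461.0, 265.0], [502.0, 104.0], [595.0, 127.0], [554.0, 288.0]]) z 0.0059
 pad 177 [0.5289 0.1917 0.0286]
 yellow (array([527.2, 193.7]), array([ 34.2, 139.7]), 13.5, [[494.0, 258.0], [527.0, 122.0], [560.0, 130.0], [527.0, 266.0]]) zmax 0.046
stand (array([ 513.9, -128.4]), array([144.8,  94.8]), 87.3, [[463.0, -198.0], [558.0, -203.0], [565.0, -58.0], [470.0, -54.0]]) z 0.0053
 lid pts 464 [ 0.513 -0.135  0.101] normal [ 0.032  0.734 -0.678] ext y [-0.174 -0.101] x [0.484 0.542] z [0.055 0.132]
  return np.nanmean(a, axis, out=out, keepdims=keepdims)
```

>>> arm_command(series=[[[-15,-27,24],-0.04],[[-30,-53,48],-0.08],[[-45,-80,72],-0.12],[[-60,-106,97],-0.15],[[-75,-132,121],-0.178]])

```text
time_s: 2.65
tool_pos: [0.5126, -0.1042, 0.1982]
tool_rot: [179.9, -0.0, 177.5]
force: [-0.0, -0.0, -0.3]
grip_width: 0.0871
grasp_force: 0.0
```

>>> arm_command(series=[[[0,0,0],0],[[0,0,0],0],[[0,0,0],0],[[0,0,0],0],[[0,0,0],0]])

```text
time_s: 3.15
tool_pos: [0.513, -0.1036, 0.2003]
tool_rot: [180.0, 0.1, 177.4]
force: [1.5, 0.9, -0.3]
grip_width: 0.0871
grasp_force: 0.0
```

```bash
cat >> h.py <<'E'
def st():
    # TCP in stand frame (mm), tool yaw
    o=env.get_obs(); a=np.radians(-92.7); d=(o['tool_pos']-[.514,-.112,0])*1000
    return np.round([d[0]*np.cos(a)+d[1]*np.sin(a),-d[0]*np.sin(a)+d[1]*np.cos(a),d[2]],1),o['tool_rot'].round(1),'q',o['qpos'].round(0),o['time_s']
E
python3 - <<'E'
from h import *
print(st())
i,P=cloud('side'); np.savez('s3.npz',i=i,P=P); cv2.imwrite('pics/s3.png',cv2.resize(i[150:240,280:400],(720,540),interpolation=cv2.INTER_CUBIC))
E
```

```text
(array([ -8.3,  -1.4, 200.3]), array([1.800e+02, 1.000e-01, 1.774e+02]), 'q', array([-32.,   4.,  42., 105.,  -3.,  72.,  99.]), 3.15)
```

View pics/s3.png

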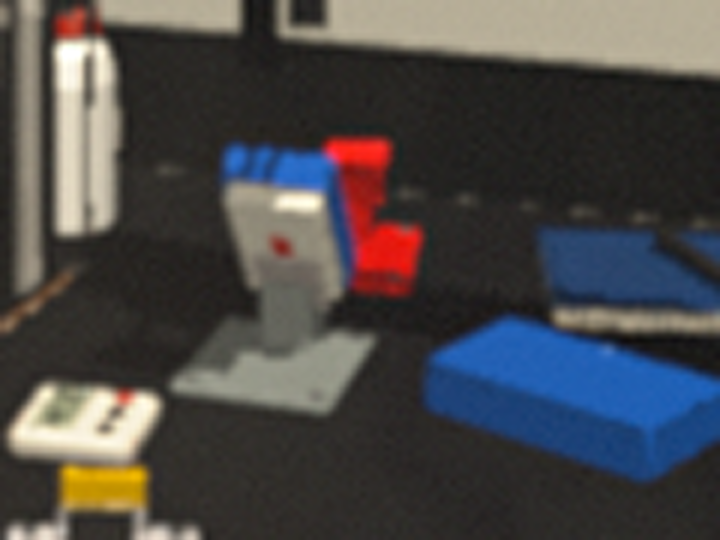

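>>> arm_command(series=[[[-1,-8,25],0],[[-1,-8,50],0],[[-1,-8,75],0],[[-1,-8,95],0],[[-1,-8,95],0]])

```text
time_s: 3.7
tool_pos: [0.5112, -0.1121, 0.1023]
tool_rot: [-180.0, -0.3, 177.3]
force: [-0.9, -0.1, 0.3]
grip_width: 0.0869
grasp_force: 0.0
```

>>> arm_command(series=[[[0,-3,0],0],[[0,-3,0],0],[[0,-3,0],0],[[0,-3,0],0],[[0,-3,0],0]], grip=-0.47, grip_force=20)

```text
time_s: 4.2
tool_pos: [0.5134, -0.1158, 0.1051]
tool_rot: [180.0, 0.1, 177.3]
force: [0.2, 0.5, 0.6]
grip_width: 0.0647
grasp_force: 0.0
```

>>> arm_command(series=[[[0,-5,0],0],[[0,-10,0],0],[[0,-15,0],0],[[0,-20,0],0],[[0,-20,0],0]])

```text
time_s: 4.7
tool_pos: [0.5137, -0.1269, 0.1058]
tool_rot: [179.2, -0.0, 177.6]
force: [-2.1, 18.8, 11.3]
grip_width: 0.064
grasp_force: 9.3
```

Run:
```python
from h import *
print(st())
i,P=cloud('side'); cv2.imwrite('pics/s4.png',cv2.resize(i[130:240,270:410],(700,550),interpolation=cv2.INTER_CUBIC))
```

```text
(array([ 14.9,   0.4, 105.8]), array([179.2,  -0. , 177.6]), 'q', array([-27.,  12.,  43., 110., -10.,  62., 107.]), 4.7)
```

View pics/s4.png

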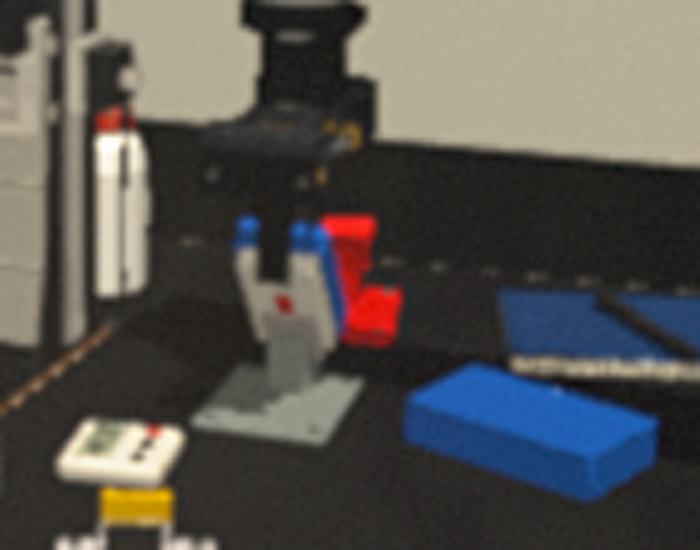

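The push jams: friction at the upper edge points almost straight at the pivot. I back off, reach lower, and push along the arc (right and up together).

>>> arm_command(series=[[[0,6,0],0],[[0,13,0],0],[[0,13,0],0],[[0,13,0],0],[[0,13,0],0]], grip=-0.8)

```text
time_s: 5.25
tool_pos: [0.5125, -0.1239, 0.1045]
tool_rot: [-180.0, -0.0, 177.2]
force: [-0.2, -0.0, -0.1]
grip_width: 0.0785
grasp_force: 0.0
```

>>> arm_command(series=[[[0,0,5],0],[[0,0,10],0],[[0,0,15],0],[[0,0,20],0],[[0,0,20],0]])

```text
time_s: 5.75
tool_pos: [0.512, -0.1228, 0.0835]
tool_rot: [-180.0, -0.1, 177.3]
force: [-0.5, 0.4, -0.0]
grip_width: 0.0781
grasp_force: 0.0
```

>>> arm_command(series=[[[0,-3,-1],0],[[0,-6,-5],0],[[0,-9,-9],0],[[0,-12,-13],0],[[0,-12,-13],0]])

```text
time_s: 6.25
tool_pos: [0.5127, -0.1352, 0.0985]
tool_rot: [180.0, 0.1, 177.3]
force: [-0.5, 1.2, -1.2]
grip_width: 0.0783
grasp_force: 0.5
```

Run:
```python
from h import *
print(st()); 
i,P=cloud('side'); print(env.get_obs()['force']); cv2.imwrite('pics/s5.png',cv2.resize(i[150:220,290:380],(720,560),interpolation=cv2.INTER_CUBIC))
```

```text
(array([23.2, -0.2, 98.5]), array([1.800e+02, 1.000e-01, 1.773e+02]), 'q', array([-27.,  12.,  43., 111., -10.,  61., 108.]), 6.25)
[-0.1392522   1.10002998 -1.29557309]
```

>>> arm_command(series=[[[0,-2,-2],0],[[0,-5,-5],0],[[0,-7,-7],0],[[0,-9,-9],0],[[0,-9,-9],0]])

```text
time_s: 6.8
tool_pos: [0.5124, -0.143, 0.1074]
tool_rot: [179.9, 0.1, 177.3]
force: [-0.3, 5.8, 4.2]
grip_width: 0.0787
grasp_force: 2.7
```

>>> arm_command(series=[[[0,3,0],0],[[0,7,0],0],[[0,7,0],0],[[0,7,0],0],[[0,7,0],0]], grip=-0.43)

```text
time_s: 7.3
tool_pos: [0.5127, -0.1349, 0.1069]
tool_rot: [179.8, 0.0, 177.4]
force: [-0.6, 7.1, 4.6]
grip_width: 0.0624
grasp_force: 3.5
```

>>> arm_command(series=[[[0,-4,-4],0],[[0,-8,-7],0],[[0,-12,-10],0],[[0,-16,-13],0],[[0,-16,-13],0]])

```text
time_s: 7.8
tool_pos: [0.5112, -0.1545, 0.1198]
tool_rot: [-179.9, 0.0, 177.2]
force: [1.2, 1.0, 0.4]
grip_width: 0.0622
grasp_force: 0.5
```

Run:
```python
from h import *
print(st()); 
i,P=cloud('side'); print(env.get_obs()['force']); cv2.imwrite('pics/s6.png',cv2.resize(i[150:220,290:380],(720,560),interpolation=cv2.INTER_CUBIC))
```

```text
(array([ 42.6,  -0.8, 119.8]), array([-179.9,    0. ,  177.2]), 'q', array([-26.,  11.,  44., 109.,  -9.,  63., 109.]), 7.8)
[0.10816308 0.19340984 0.05100451]
```

View pics/s6.png

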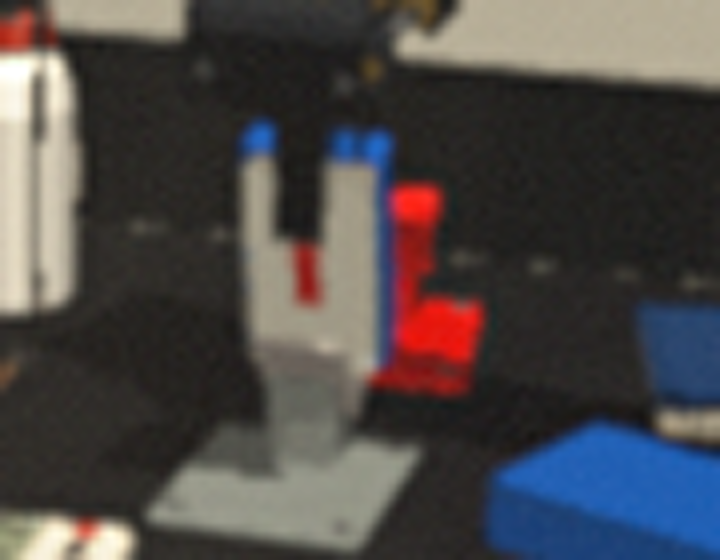

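>>> arm_command(series=[[[0,-3,-2],0],[[0,-6,-3],0],[[0,-9,-4],0],[[0,-11,-5],0],[[0,-11,-5],0]])

```text
time_s: 8.35
tool_pos: [0.5108, -0.1644, 0.1247]
tool_rot: [-180.0, 0.0, 177.3]
force: [0.2, 0.4, 1.4]
grip_width: 0.0623
grasp_force: 0.3
```

>>> arm_command(series=[[[0,2,1],0],[[0,4,2],0],[[0,6,2],0],[[0,7,2],0],[[0,7,2],0]], grip=1, grip_force=25)

```text
time_s: 8.85
tool_pos: [0.511, -0.1566, 0.1224]
tool_rot: [-180.0, -0.0, 177.4]
force: [-0.1, -0.1, -2.6]
grip_width: 0.0332
grasp_force: 24.8
```

>>> arm_command(series=[[[0,0,0],0],[[0,0,0],0],[[0,0,0],0],[[0,0,0],0],[[0,0,0],0]])

```text
time_s: 9.35
tool_pos: [0.5111, -0.1569, 0.1225]
tool_rot: [-180.0, -0.0, 177.3]
force: [0.4, 0.8, -2.2]
grip_width: 0.0335
grasp_force: 24.6
```

Run:
```python
from h import *
print(st()); 
i,P=cloud('side'); print(env.get_obs()['force']); cv2.imwrite('pics/s7.png',cv2.resize(i[150:220,290:380],(720,560),interpolation=cv2.INTER_CUBIC))
```

```text
(array([ 45. ,  -0.8, 122.5]), array([-180. ,   -0. ,  177.3]), 'q', array([-26.,  11.,  44., 109.,  -9.,  64., 109.]), 9.35)
[-0.5392486   0.54391552 -1.96163675]
```

Run:
```python
import numpy as np
T=np.concatenate([np.load('top.npz')['P'].reshape(-1,3),np.load('side.npz')['P'].reshape(-1,3)])
for lo,hi in [(.12,.18),(.18,.25),(.25,.32),(.32,.4),(.4,.7)]:
    s=T[(T[:,2]>lo)&(T[:,2]<hi)&(T[:,1]>-.3)&(T[:,1]<.0)&(T[:,0]>.55)&(T[:,0]<.8)]
    print(lo,len(s),np.percentile(s[:,0],[0,2,10,30]).round(3) if len(s) else '', s[np.argsort(s[:,0])[:6]].round(3).tolist())
```

```text
0.12 724 [0.643 0.646 0.666 0.676] [[0.643, -0.175, 0.174], [0.643, -0.179, 0.172], [0.644, -0.178, 0.166], [0.644, -0.178, 0.177], [0.644, -0.179, 0.159], [0.644, -0.18, 0.148]]
0.18 1533 [0.621 0.629 0.638 0.663] [[0.621, -0.135, 0.217], [0.621, -0.136, 0.221], [0.621, -0.136, 0.22], [0.621, -0.136, 0.21], [0.621, -0.138, 0.219], [0.621, -0.138, 0.213]]
0.25 1515 [0.664 0.665 0.667 0.681] [[0.664, -0.172, 0.291], [0.664, -0.141, 0.302], [0.664, -0.178, 0.297], [0.664, -0.142, 0.292], [0.664, -0.176, 0.256], [0.665, -0.132, 0.281]]
0.32 4213 [0.663 0.666 0.674 0.701] [[0.663, -0.185, 0.376], [0.663, -0.183, 0.375], [0.663, -0.139, 0.361], [0.663, -0.177, 0.372], [0.663, -0.182, 0.381], [0.664, -0.177, 0.38]]
0.4 1418 [0.722 0.724 0.726 0.731] [[0.722, -0.038, 0.473], [0.723, -0.028, 0.431], [0.723, -0.034, 0.408], [0.723, -0.038, 0.433], [0.723, -0.036, 0.416], [0.723, -0.04, 0.433]]
```

>>> arm_command(series=[[[10,0,-24],0],[[20,0,-48],0],[[30,0,-72],0],[[40,0,-96],0],[[50,0,-120],0]], grip=1, grip_force=35)

```text
time_s: 9.9
tool_pos: [0.4606, -0.1547, 0.2435]
tool_rot: [180.0, 0.0, 177.3]
force: [0.0, -0.5, -2.4]
grip_width: 0.033
grasp_force: 34.7
```

>>> arm_command(series=[[[0,0,0],0.14],[[0,0,0],0.28],[[0,0,0],0.42],[[0,0,0],0.56],[[0,0,0],0.7]])

```text
time_s: 10.4
tool_pos: [0.461, -0.1547, 0.2426]
tool_rot: [180.0, -0.0, 136.9]
force: [0.2, 0.1, -2.6]
grip_width: 0.033
grasp_force: 34.7
```

>>> arm_command(series=[[[0,0,0],0.14],[[0,0,0],0.28],[[0,0,0],0.42],[[0,0,0],0.56],[[0,0,0],0.7]])

```text
time_s: 10.9
tool_pos: [0.461, -0.1547, 0.2425]
tool_rot: [180.0, -0.0, 96.8]
force: [-0.1, 0.3, -2.8]
grip_width: 0.0331
grasp_force: 34.7
```

>>> arm_command(series=[[[0,0,0],0.14],[[0,0,0],0.28],[[0,0,0],0.42],[[0,0,0],0.56],[[0,0,0],0.7]])

```text
time_s: 11.4
tool_pos: [0.461, -0.1547, 0.2425]
tool_rot: [-180.0, -0.0, 56.6]
force: [1.0, -0.1, -1.5]
grip_width: 0.0328
grasp_force: 34.7
```

>>> arm_command(series=[[[0,0,0],0.14],[[0,0,0],0.28],[[0,0,0],0.42],[[0,0,0],0.56],[[0,0,0],0.7]])

```text
time_s: 11.9
tool_pos: [0.461, -0.1547, 0.2425]
tool_rot: [-180.0, -0.0, 16.5]
force: [-0.3, -0.3, -1.8]
grip_width: 0.0329
grasp_force: 34.7
```

>>> arm_command(series=[[[0,0,0],0.12],[[0,0,0],0.24],[[0,0,0],0.342],[[0,0,0],0.342],[[0,0,0],0.342]])

```text
time_s: 12.4
tool_pos: [0.4611, -0.1546, 0.2425]
tool_rot: [-180.0, -0.0, -2.6]
force: [0.4, -1.0, -2.5]
grip_width: 0.0329
grasp_force: 34.7
```

Run:
```python
from h import *
print(st()); o=env.get_obs();print(o['force'],o['grip_width'],o['tool_pos'])
i,P=cloud('side'); np.savez('s8.npz',i=i,P=P); cv2.imwrite('pics/s8.png',cv2.resize(i[110:220,270:390],(600,550),interpolation=cv2.INTER_CUBIC))
hsv=cv2.cvtColor(i,cv2.COLOR_BGR2HSV)
m=(hsv[...,1]>150)&(hsv[...,0]>100)&(hsv[...,0]<125)&(np.hypot(P[...,0]-.46,P[...,1]+.155)<.08)&(P[...,2]>.1)
q=P[m];print(m.sum(),[np.percentile(q[:,k],[1,50,99]).round(3) for k in range(3)])
```

```text
(array([ 45. , -50.8, 242.5]), array([-180. ,   -0. ,   -2.6]), 'q', array([-21.,  -4.,  36., 106.,   2.,  77., -79.]), 12.4)
[ 0.44751035 -0.97489625 -2.53553976] 0.03287364915515009 [ 0.46108952 -0.15459741  0.2425264 ]
477 [array([0.432, 0.456, 0.49 ]), array([-0.145, -0.137, -0.127]), array([0.169, 0.213, 0.27 ])]
```

View pics/s8.png

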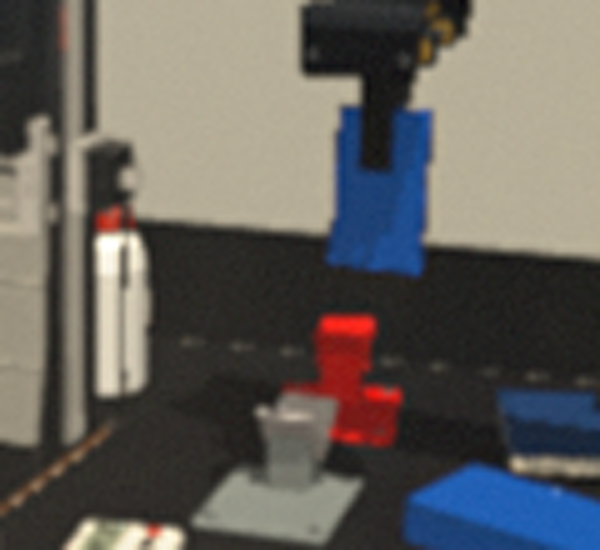

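>>> arm_command(series=[[[15,0,8],0],[[30,0,16],0],[[45,0,30],0],[[51,0,50],0],[[51,0,70],0]])

```text
time_s: 12.95
tool_pos: [0.5132, -0.1567, 0.1719]
tool_rot: [180.0, -0.0, -2.6]
force: [-0.4, -0.7, -2.3]
grip_width: 0.0333
grasp_force: 34.7
```

>>> arm_command(series=[[[0,0,15],0],[[0,0,28],0],[[0,0,38],0],[[0,0,46],0],[[0,0,46],0]])

```text
time_s: 13.45
tool_pos: [0.5118, -0.157, 0.126]
tool_rot: [180.0, 0.0, -2.7]
force: [0.3, 0.0, -2.0]
grip_width: 0.0328
grasp_force: 34.5
```

>>> arm_command(series=[[[0,0,1],0],[[0,0,2],0],[[0,0,3],0],[[0,0,4],0],[[0,0,4],0]])

```text
time_s: 13.95
tool_pos: [0.5129, -0.1581, 0.1236]
tool_rot: [179.9, -0.1, -2.7]
force: [-0.5, -2.3, 4.7]
grip_width: 0.033
grasp_force: 34.7
```

>>> arm_command(series=[[[0,0,1],0],[[0,0,2],0],[[0,0,3],0],[[0,0,3],0],[[0,0,3],0]])

```text
time_s: 14.45
tool_pos: [0.5135, -0.1593, 0.1215]
tool_rot: [179.9, -0.2, -2.8]
force: [-1.2, -5.2, 9.2]
grip_width: 0.033
grasp_force: 34.7
```

```bash
python3 -c "
from h import *
print(st())"
```

```text
(array([ 47.2,   1.7, 121.5]), array([179.9,  -0.2,  -2.8]), 'q', array([-19.,  10.,  37., 108.,  -7.,  63., -72.]), 14.45)
```

>>> arm_command(series=[[[0,-2,-1],0],[[0,-5,-1],0],[[0,-8,-1],0],[[0,-8,-1],0],[[0,-8,-1],0]], grip=-0.13, grip_force=20)

```text
time_s: 14.95
tool_pos: [0.5123, -0.1482, 0.1202]
tool_rot: [-180.0, 0.0, -2.7]
force: [-0.7, -0.2, -0.0]
grip_width: 0.0488
grasp_force: 0.0
```

>>> arm_command(series=[[[0,-3,0],0],[[0,-6,0],0],[[0,-9,0],0],[[0,-12,0],0],[[0,-12,0],0]])

```text
time_s: 15.45
tool_pos: [0.5132, -0.1359, 0.1205]
tool_rot: [-180.0, 0.0, -2.6]
force: [-0.3, 1.1, 0.1]
grip_width: 0.0492
grasp_force: 0.5
```

Run:
```python
from h import *
print(st()); 
i,P=cloud('side'); cv2.imwrite('pics/s9.png',cv2.resize(i[150:220,290:380],(720,560),interpolation=cv2.INTER_CUBIC))
hsv=cv2.cvtColor(i,cv2.COLOR_BGR2HSV)
m=(hsv[...,1]>150)&(hsv[...,0]>100)&(hsv[...,0]<125)&(np.hypot(P[...,0]-.51,P[...,1]+.13)<.08)&(P[...,2]>.03)
q=P[m]; _,_,V=np.linalg.svd(q-np.median(q,0),full_matrices=False)
print(m.sum(),[np.percentile(q[:,k],[1,50,99]).round(3) for k in range(3)],V[2].round(3))
```

```text
(array([ 23.9,   0.3, 120.5]), array([-180. ,    0. ,   -2.6]), 'q', array([-21.,  10.,  36., 109.,  -6.,  63., -75.]), 15.45)
294 [array([0.485, 0.507, 0.545]), array([-0.146, -0.126, -0.102]), array([0.046, 0.096, 0.138])] [ 0.052  0.939 -0.339]
```

>>> arm_command(series=[[[0,-1,2],0],[[0,-2,5],0],[[0,-3,7],0],[[0,-3,9],0],[[0,-3,9],0]], grip=-0.43)

```text
time_s: 16.0
tool_pos: [0.5131, -0.1338, 0.1112]
tool_rot: [-180.0, 0.0, -2.7]
force: [0.9, 1.2, -0.5]
grip_width: 0.0618
grasp_force: 0.4
```

>>> arm_command(series=[[[0,-1,2],0],[[0,-3,5],0],[[0,-4,7],0],[[0,-5,9],0],[[0,-5,9],0]], grip=-0.65)

```text
time_s: 16.5
tool_pos: [0.5133, -0.1284, 0.1022]
tool_rot: [-180.0, 0.0, -2.7]
force: [0.1, 0.3, -0.6]
grip_width: 0.0716
grasp_force: 0.4
```

>>> arm_command(series=[[[0,-2,1],0],[[0,-4,2],0],[[0,-6,3],0],[[0,-6,4],0],[[0,-6,4],0]], grip=-0.85)

```text
time_s: 17.0
tool_pos: [0.5136, -0.123, 0.0984]
tool_rot: [180.0, 0.0, -2.7]
force: [-0.9, 0.7, 0.0]
grip_width: 0.0802
grasp_force: 0.0
```

```bash
cat > lid.py <<'E'
from h import *
print(st())
for n in ('side','top'):
    i,P=cloud(n); cv2.imwrite(f'pics/l_{n}.png',i); hsv=cv2.cvtColor(i,cv2.COLOR_BGR2HSV)
    m=(hsv[...,1]>150)&(hsv[...,0]>100)&(hsv[...,0]<125)&(np.hypot(P[...,0]-.51,P[...,1]+.13)<.09)&(P[...,2]>.03)
    q=P[m]
    if m.sum()<10: print(n,m.sum()); continue
    _,_,V=np.linalg.svd(q-np.median(q,0),full_matrices=False)
    print(n,m.sum(),[np.percentile(q[:,k],[1,50,99]).round(3) for k in range(3)],V[2].round(3))
E
python3 lid.py
```

```text
(array([11. ,  0.2, 98.4]), array([180. ,   0. ,  -2.7]), 'q', array([-22.,  11.,  35., 111.,  -7.,  61., -76.]), 17.0)
side 163 [array([0.484, 0.5  , 0.545]), array([-0.147, -0.103, -0.078]), array([0.039, 0.095, 0.124])] [ 0.08   0.817 -0.571]
top 0
```

>>> arm_command(series=[[[0,-2,0],0],[[0,-4,0],0],[[0,-6,0],0],[[0,-6,0],0],[[0,-6,0],0]], grip=-1)

```text
time_s: 17.6
tool_pos: [0.514, -0.1169, 0.0986]
tool_rot: [-180.0, -0.0, -2.7]
force: [0.2, 0.1, 0.4]
grip_width: 0.0867
grasp_force: 0.0
```

>>> arm_command(series=[[[0,2,-15],0],[[0,2,-35],0],[[0,2,-60],0],[[0,2,-85],0],[[0,2,-110],0]])

```text
time_s: 18.1
tool_pos: [0.5137, -0.1191, 0.2095]
tool_rot: [-180.0, -0.0, -2.7]
force: [-0.1, -0.8, 0.2]
grip_width: 0.0872
grasp_force: 0.0
```

```bash
python3 lid.py
python3 - <<'E'
import cv2,numpy as np
a=cv2.imread('pics/l_side.png')[155:225,290:390];b=cv2.imread('pics/l_top.png')[180:240,330:410]
cv2.imwrite('pics/c10.png',np.hstack([cv2.resize(a,(400,400),interpolation=2),cv2.resize(b,(400,400),interpolation=2)]))
E
```

```text
(array([7.100e+00, 1.000e-01, 2.095e+02]), array([-180. ,   -0. ,   -2.7]), 'q', array([-24.,   4.,  36., 103.,  -2.,  73., -80.]), 18.1)
side 242 [array([0.485, 0.512, 0.544]), array([-0.146, -0.101, -0.088]), array([0.041, 0.099, 0.12 ])] [ 0.039  0.83  -0.557]
top 20 [array([0.488, 0.494, 0.499]), array([-0.101, -0.096, -0.09 ]), array([0.111, 0.118, 0.122])] [-0.089  0.593  0.801]
```

View pics/c10.png

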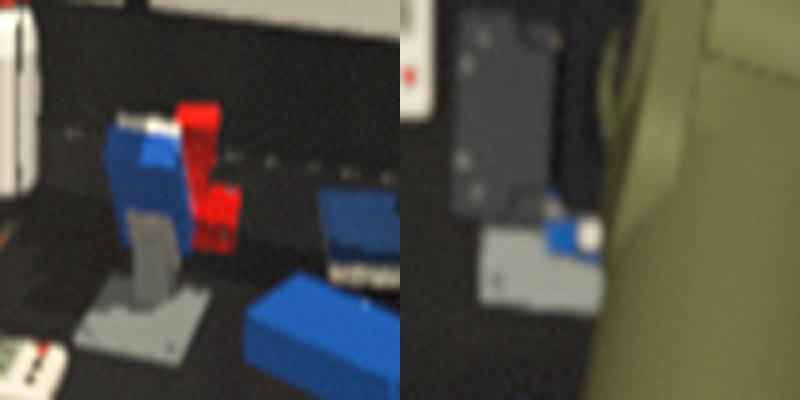

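Ten pictures viewed, so I go on by numbers only. The last one shows the dish leaning with its lid against the slope (blue at crop (150,180), white base out at (150,122)), the plate in front and the gripper clear of it. Next I turn 90° and take the dish by the lid's sides.

>>> arm_command(series=[[[0,0,0],-0.14],[[0,0,0],-0.28],[[0,0,0],-0.42],[[0,0,0],-0.56],[[0,0,0],-0.7]])

```text
time_s: 18.7
tool_pos: [0.5134, -0.119, 0.2076]
tool_rot: [-180.0, 0.1, 37.7]
force: [-0.4, 0.2, 1.7]
grip_width: 0.0871
grasp_force: 0.0
```

>>> arm_command(series=[[[0,0,0],-0.14],[[0,0,0],-0.28],[[0,0,0],-0.42],[[0,0,0],-0.56],[[0,0,0],-0.7]])

```text
time_s: 19.2
tool_pos: [0.5135, -0.119, 0.2076]
tool_rot: [-179.9, 0.0, 77.8]
force: [0.0, 0.3, 0.4]
grip_width: 0.0871
grasp_force: 0.0
```

>>> arm_command(series=[[[0,0,5],-0.1],[[0,0,15],-0.171],[[0,0,25],-0.171],[[0,0,35],-0.171],[[0,0,35],-0.171]])

```text
time_s: 19.7
tool_pos: [0.5126, -0.1188, 0.1715]
tool_rot: [-179.8, 0.0, 87.2]
force: [0.2, 0.5, -0.3]
grip_width: 0.087
grasp_force: 0.0
```

```bash
cat lid.py > /dev/null; python3 -c "
from h import *
print(st())"; python3 lid.py
```

```text
(array([  6.8,  -1.1, 171.5]), array([-179.8,    0. ,   87.2]), 'q', array([-20.,   6.,  32., 106.,  -3.,  69.,  10.]), 19.7)
(array([  6.8,  -1.1, 171.5]), array([-179.8,    0. ,   87.2]), 'q', array([-20.,   6.,  32., 106.,  -3.,  69.,  10.]), 19.7)
side 244 [array([0.485, 0.512, 0.545]), array([-0.144, -0.102, -0.088]), array([0.043, 0.101, 0.121])] [ 0.023  0.846 -0.533]
top 46 [array([0.491, 0.515, 0.545]), array([-0.097, -0.093, -0.09 ]), array([0.108, 0.114, 0.118])] [0.03  0.846 0.532]
```

>>> arm_command(series=[[[-1,2,22],0],[[-1,2,45],0],[[-1,2,68],0],[[-1,2,85],0],[[-1,2,94],0]])

```text
time_s: 20.3
tool_pos: [0.5154, -0.1199, 0.0786]
tool_rot: [-179.9, 0.0, 87.3]
force: [-0.1, 0.5, 0.5]
grip_width: 0.0868
grasp_force: 0.0
```

>>> arm_command(series=[[[0,0,0],0],[[0,0,0],0],[[0,0,0],0],[[0,0,0],0],[[0,0,0],0]], grip=1, grip_force=25)

```text
time_s: 20.8
tool_pos: [0.5157, -0.12, 0.0803]
tool_rot: [-180.0, -0.0, 87.3]
force: [-1.9, 0.4, 4.5]
grip_width: 0.0597
grasp_force: 25.0
```

```bash
python3 -c "
from h import *
print(st())"
```

```text
(array([ 7.9,  2. , 80.3]), array([-180. ,   -0. ,   87.3]), 'q', array([-18.,  12.,  32., 111.,  -8.,  59.,  14.]), 20.8)
```

Run:
```python
from h import *
for nm in('w1','top'):
    d=np.load(nm+'.npz');P=d['P'];hsv=cv2.cvtColor(d['i'],cv2.COLOR_BGR2HSV);x,y,z=np.moveaxis(P,2,0)
    m=(np.hypot(x-.527,y-.195)<.12)&(z>-.004)&(z<.06)&((hsv[...,2]>120))
    n,l,s,c=cv2.connectedComponentsWithStats(m.astype(np.uint8)); k=1+np.argmax(s[1:,4]); m=(l==k)
    m=cv2.morphologyEx(m.astype(np.uint8),cv2.MORPH_CLOSE,np.ones((25,25)))
    for e in (0,1,2):
        mm=cv2.erode(m,np.ones((3,3)),iterations=e).astype(bool)&(z<.012)&(z>0)
        q=P[mm];print(nm,e,cv2.minAreaRect((q[:,:2]*1000).astype(np.float32)))
    for lo in (.036,):
        my=(np.hypot(x-.527,y-.195)<.1)&(z>lo)&(z<.05); q=P[my];
        for sgn in (1,-1):
            r=q[(q[:,1]-.195)*sgn>0.03]; print('  stop',len(r),np.median(r,0).round(4))
```

```text
w1 0 ((527.6792602539062, 197.1283416748047), (94.30619049072266, 169.371337890625), 13.882213592529297)
w1 1 ((527.2528076171875, 193.43978881835938), (89.66320037841797, 159.23013305664062), 14.067403793334961)
w1 2 ((526.527587890625, 194.03280639648438), (85.89523315429688, 156.68484497070312), 13.907278060913086)
  stop 220 [0.5101 0.2575 0.0407]
  stop 177 [0.5425 0.1279 0.0412]
top 0 ((527.7318115234375, 195.84490966796875), (94.40007019042969, 165.52052307128906), 13.587446212768555)
top 1 ((527.5317993164062, 195.46017456054688), (87.73721313476562, 158.11318969726562), 13.99692153930664)
top 2 ((527.2052001953125, 195.16656494140625), (80.75301361083984, 150.33404541015625), 13.514573097229004)
  stop 38 [0.5094 0.2594 0.0418]
  stop 36 [0.5447 0.1297 0.0412]
```

>>> arm_command(series=[[[0,0,-4],0],[[0,0,-12],0],[[0,0,-25],0],[[0,0,-40],0],[[0,0,-60],0]], grip=1, grip_force=35)

```text
time_s: 21.3
tool_pos: [0.5156, -0.1201, 0.1405]
tool_rot: [-180.0, 0.0, 87.3]
force: [-0.1, 0.0, -2.3]
grip_width: 0.0599
grasp_force: 35.0
```

```bash
python3 lid.py
```

```text
(array([  8. ,   1.9, 140.5]), array([-180. ,    0. ,   87.3]), 'q', array([-20.,   8.,  32., 108.,  -5.,  66.,  12.]), 21.3)
side 370 [array([0.486, 0.516, 0.548]), array([-0.153, -0.108, -0.086]), array([0.095, 0.148, 0.182])] [ 0.072  0.808 -0.584]
top 0
```

>>> arm_command(series=[[[15,0,-10],0],[[45,0,-20],0],[[80,0,-20],-0.03],[[115,0,-20],-0.06],[[150,0,-20],-0.1]])

```text
time_s: 21.9
tool_pos: [0.5227, 0.0311, 0.1593]
tool_rot: [180.0, -0.0, 93.1]
force: [0.2, 0.0, -1.9]
grip_width: 0.0598
grasp_force: 35.0
```

>>> arm_command(series=[[[35,15,0],-0.05],[[70,15,0],-0.1],[[105,15,0],-0.15],[[135,15,0],-0.191],[[153,15,0],-0.191]])

```text
time_s: 22.4
tool_pos: [0.5289, 0.1868, 0.1591]
tool_rot: [-180.0, -0.1, 104.2]
force: [0.7, -0.9, -1.6]
grip_width: 0.0598
grasp_force: 35.0
```

>>> arm_command(series=[[[0,0,0],0],[[0,0,0],0],[[0,0,0],0],[[0,0,0],0],[[0,0,0],0]])

```text
time_s: 22.9
tool_pos: [0.53, 0.1822, 0.1597]
tool_rot: [180.0, 0.0, 103.9]
force: [-0.6, 0.7, -2.7]
grip_width: 0.0597
grasp_force: 35.0
```

```bash
cat >> h.py <<'E'
def rs():
    o=env.get_obs(); a=np.radians(103.9); d=(o['tool_pos']-[.527,.194,0])*1000
    return 's,t,z',np.round([d[0]*np.cos(a)+d[1]*np.sin(a),d[0]*np.sin(a)-d[1]*np.cos(a),d[2]],1),o['tool_rot'].round(1),o['force'].round(1),o['grip_width'].round(4)
def dish():
    o=env.get_obs(); a=np.radians(103.9)
    for n in ('side','top'):
        i,P=cloud(n); cv2.imwrite(f'pics/d_{n}_{o["time_s"]:.2f}.png',i); hsv=cv2.cvtColor(i,cv2.COLOR_BGR2HSV)
        for nm,m in (('lid',(hsv[...,1]>150)&(hsv[...,0]>100)&(hsv[...,0]<125)),('white',(hsv[...,1]<60)&(hsv[...,2]>110)&(P[...,2]>.045))):
            m=m&(np.hypot(P[...,0]-.527,P[...,1]-.194)<.1)&(P[...,2]>.015)&(P[...,2]<.19)
            if m.sum()<15: print(n,nm,m.sum());continue
            q=P[m]-[.527,.194,0]; q=np.stack([q[:,0]*np.cos(a)+q[:,1]*np.sin(a),q[:,0]*np.sin(a)-q[:,1]*np.cos(a),q[:,2]],1)*1000
            _,_,V=np.linalg.svd(q-np.median(q,0),full_matrices=False)
            print(n,nm,m.sum(),'s,t,z pct',np.percentile(q,[1,50,99],axis=0).round(0).tolist(),V[2].round(2))
E
python3 -c "
from h import *
print(rs()); dish()"
```

```text
Traceback (most recent call last):
  File "h.py", line 21, in rs
    return 's,t,z',np.round([d[0]*np.cos(a)+d[1]*np.sin(a),d[0]*np.sin(a)-d[1]*np.cos(a),d[2]],1),o['tool_rot'].round(1),o['force'].round(1),o['grip_width'].round(4)
                                                                                                                                             ^^^^^^^^^^^^^^^^^^^^^
AttributeError: 'float' object has no attribute 'round'
```

```bash
sed -i "s/o\['grip_width'\].round(4)/o['grip_width']/" h.py; python3 -c "
from h import *
print(rs()); dish()"
```

```text
('s,t,z', array([-1.210e+01,  1.000e-01,  1.597e+02]), array([180. ,   0. , 103.9]), array([-0.6,  0.7, -2.7]), 0.05967968400354406)
side lid 415 s,t,z pct [[-47.0, -27.0, 112.0], [-10.0, 1.0, 155.0], [19.0, 29.0, 190.0]] [ 0.77  0.02 -0.64]
side white 0
top lid 0
top white 195 s,t,z pct [[-70.0, -31.0, 126.0], [-56.0, -1.0, 151.0], [-39.0, 23.0, 171.0]] [ 0.8   0.06 -0.6 ]
```

>>> arm_command(series=[[[4,0,20],0],[[4,0,40],0],[[4,0,58],0],[[4,0,70],0],[[4,0,74],0]])

```text
time_s: 23.5
tool_pos: [0.528, 0.1867, 0.0842]
tool_rot: [-179.9, 0.0, 104.0]
force: [-0.6, 0.8, -2.5]
grip_width: 0.0597
grasp_force: 35.0
```

>>> arm_command(series=[[[0,0,1],0],[[0,0,3],0],[[0,0,5],0],[[0,0,6],0],[[0,0,6],0]])

```text
time_s: 24.0
tool_pos: [0.5289, 0.1873, 0.0798]
tool_rot: [180.0, -0.0, 104.0]
force: [-0.7, -0.3, -2.1]
grip_width: 0.0599
grasp_force: 35.0
```

```bash
python3 -c "
from h import *
print(rs()); dish()"
```

```text
('s,t,z', array([-6.9,  0.2, 79.8]), array([180.,  -0., 104.]), array([-0.7, -0.3, -2.1]), 0.0598815881280882)
side lid 504 s,t,z pct [[-40.0, -28.0, 33.0], [7.0, 1.0, 92.0], [25.0, 33.0, 121.0]] [-0.82 -0.02  0.58]
side white 95 s,t,z pct [[-5.0, -93.0, 121.0], [17.0, 1.0, 148.0], [31.0, 69.0, 185.0]] [ 0.81 -0.06 -0.58]
top lid 0
top white 183 s,t,z pct [[-65.0, -50.0, 50.0], [-50.0, -1.0, 72.0], [-35.0, 28.0, 157.0]] [-0.94  0.11  0.32]
```

>>> arm_command(series=[[[0,0,1],0],[[0,0,2],0],[[0,0,3],0],[[0,0,4],0],[[0,0,4],0]])

```text
time_s: 24.6
tool_pos: [0.529, 0.1879, 0.0773]
tool_rot: [180.0, -0.1, 104.0]
force: [-4.2, 0.2, 9.0]
grip_width: 0.0598
grasp_force: 35.0
```

>>> arm_command(series=[[[2,0,2],0],[[4,0,4],0],[[6,0,5],0],[[8,0,6],0],[[9,0,7],0]], grip=1, grip_force=14)

```text
time_s: 25.1
tool_pos: [0.5266, 0.1965, 0.0688]
tool_rot: [180.0, -0.0, 104.0]
force: [-2.6, 1.8, 4.6]
grip_width: 0.0601
grasp_force: 14.0
```

```bash
python3 -c "
from h import *
print(rs()); dish()"
```

```text
('s,t,z', array([ 2.6,  0.2, 68.8]), array([180.,  -0., 104.]), array([-2.6,  1.8,  4.6]), 0.06005292128639629)
side lid 318 s,t,z pct [[-28.0, -28.0, 40.0], [28.0, 0.0, 95.0], [40.0, 33.0, 109.0]] [-0.74 -0.03  0.67]
side white 142 s,t,z pct [[-18.0, -94.0, 105.0], [20.0, -7.0, 137.0], [40.0, 69.0, 174.0]] [ 0.95 -0.03 -0.31]
top lid 0
top white 227 s,t,z pct [[-60.0, -44.0, 50.0], [-43.0, -1.0, 68.0], [-25.0, 29.0, 146.0]] [-0.87  0.13  0.47]
```

>>> arm_command(series=[[[2,0,2],0],[[5,0,4],0],[[7,0,7],0],[[9,0,10],0],[[11,0,12],0]])

```text
time_s: 25.7
tool_pos: [0.5241, 0.2062, 0.0559]
tool_rot: [-180.0, 0.1, 104.0]
force: [1.1, -1.5, 0.2]
grip_width: 0.0598
grasp_force: 14.0
```

```bash
python3 -c "
from h import *
print(rs()); dish()"
```

```text
('s,t,z', array([12.5,  0.1, 55.9]), array([-1.80e+02,  1.00e-01,  1.04e+02]), array([ 1.1, -1.5,  0.2]), 0.05976622747816157)
side lid 184 s,t,z pct [[41.0, -29.0, 71.0], [47.0, 1.0, 80.0], [53.0, 30.0, 90.0]] [0.91 0.   0.4 ]
side white 140 s,t,z pct [[14.0, -72.0, 88.0], [37.0, -0.0, 97.0], [48.0, 74.0, 136.0]] [-0.98 -0.01  0.2 ]
top lid 0
top white 260 s,t,z pct [[-54.0, -50.0, 51.0], [-35.0, -1.0, 67.0], [-15.0, 29.0, 135.0]] [ 0.84 -0.13 -0.52]
```

>>> arm_command(series=[[[0,0,-3],0],[[-3,0,-4],0],[[-7,0,-4],0],[[-10,0,-4],0],[[-10,0,-2],0]])

```text
time_s: 26.3
tool_pos: [0.5268, 0.196, 0.0587]
tool_rot: [180.0, 0.0, 103.9]
force: [-1.3, 0.4, -1.8]
grip_width: 0.06
grasp_force: 14.0
```

>>> arm_command(series=[[[0,0,2],0],[[2,0,5],0],[[4,0,8],0],[[6,0,11],0],[[8,0,15],0]])

```text
time_s: 26.8
tool_pos: [0.5247, 0.2049, 0.0435]
tool_rot: [180.0, 0.0, 104.0]
force: [0.3, -1.2, 0.1]
grip_width: 0.0598
grasp_force: 14.0
```

```bash
python3 -c "
from h import *
print(rs()); dish()"
```

```text
('s,t,z', array([11.2,  0.4, 43.5]), array([180.,   0., 104.]), array([ 0.3, -1.2,  0.1]), 0.059846661270100486)
side lid 171 s,t,z pct [[43.0, -27.0, 51.0], [48.0, 2.0, 60.0], [53.0, 30.0, 71.0]] [ 0.99 -0.02  0.13]
side white 301 s,t,z pct [[-54.0, -61.0, 60.0], [36.0, 0.0, 75.0], [46.0, 68.0, 129.0]] [ 0.11 -0.81 -0.57]
top lid 0
top white 253 s,t,z pct [[-55.0, -29.0, 50.0], [-36.0, -0.0, 64.0], [-17.0, 29.0, 121.0]] [ 0.73 -0.1  -0.68]
```

>>> arm_command(series=[[[1,0,3],0],[[2,0,6],0],[[3,0,9],0],[[3,0,12],0],[[3,0,12],0]])

```text
time_s: 27.4
tool_pos: [0.5236, 0.2082, 0.0312]
tool_rot: [-180.0, -0.0, 104.0]
force: [-0.5, -0.2, -0.8]
grip_width: 0.0601
grasp_force: 14.0
```

```bash
python3 -c "
from h import *
print(rs()); dish()"
```

```text
('s,t,z', array([14.6,  0.1, 31.2]), array([-180.,   -0.,  104.]), array([-0.5, -0.2, -0.8]), 0.06011383902677217)
side lid 102 s,t,z pct [[48.0, -27.0, 32.0], [53.0, 1.0, 45.0], [56.0, 30.0, 51.0]] [ 0.96 -0.02 -0.28]
side white 402 s,t,z pct [[-46.0, -31.0, 50.0], [28.0, 0.0, 61.0], [50.0, 68.0, 126.0]] [-0.12 -0.07  0.99]
top lid 0
top white 238 s,t,z pct [[-50.0, -29.0, 47.0], [-31.0, -1.0, 61.0], [-14.0, 30.0, 110.0]] [-0.8   0.01  0.61]
```

>>> arm_command(series=[[[0,0,1],0],[[-1,0,2],0],[[-2,0,2],0],[[-2,0,3],0],[[-2,0,3],0]])

```text
time_s: 28.0
tool_pos: [0.5242, 0.207, 0.0303]
tool_rot: [180.0, -0.1, 104.0]
force: [-4.5, 1.8, 11.3]
grip_width: 0.0599
grasp_force: 14.0
```

```bash
python3 -c "
from h import *
print(rs()); dish()"
```

```text
('s,t,z', array([13.3,  0.4, 30.3]), array([ 1.80e+02, -1.00e-01,  1.04e+02]), array([-4.5,  1.8, 11.3]), 0.05988760398475541)
side lid 89 s,t,z pct [[22.0, -27.0, 32.0], [52.0, 4.0, 43.0], [56.0, 35.0, 50.0]] [-0.59 -0.04  0.81]
side white 412 s,t,z pct [[-44.0, -38.0, 48.0], [28.0, 0.0, 61.0], [49.0, 71.0, 111.0]] [ 0.1   0.43 -0.9 ]
top lid 0
top white 235 s,t,z pct [[-51.0, -29.0, 48.0], [-32.0, 0.0, 61.0], [-16.0, 30.0, 111.0]] [ 0.82 -0.07 -0.57]
```

>>> arm_command(series=[[[0,0,-2],0],[[0,0,-2],0],[[0,0,-2],0],[[0,0,-2],0],[[0,0,-2],0]], grip=-1)

```text
time_s: 28.6
tool_pos: [0.5242, 0.2054, 0.0303]
tool_rot: [-180.0, 0.0, 104.0]
force: [0.3, -0.7, 0.5]
grip_width: 0.0852
grasp_force: 0.0
```

>>> arm_command(series=[[[0,0,-10],0],[[0,0,-30],0],[[0,0,-60],0],[[0,0,-90],0],[[0,0,-120],0]])

```text
time_s: 29.1
tool_pos: [0.5242, 0.2055, 0.1525]
tool_rot: [180.0, -0.0, 104.0]
force: [-0.0, 0.8, 1.1]
grip_width: 0.0872
grasp_force: 0.0
```

>>> arm_command(series=[[[35,0,-25],0],[[70,0,-50],0],[[105,0,-70],0],[[140,0,-90],0],[[160,0,-100],0]])

```text
time_s: 29.6
tool_pos: [0.4844, 0.3649, 0.2535]
tool_rot: [179.8, -0.2, 104.2]
force: [0.5, 0.5, 0.6]
grip_width: 0.0866
grasp_force: 0.0
```

```bash
python3 -c "
from h import *
print(rs()); dish()
i,P=cloud('top'); a=np.radians(103.9)
hsv=cv2.cvtColor(i,cv2.COLOR_BGR2HSV)
q=P-[.527,.194,0]; s=(q[...,0]*np.cos(a)+q[...,1]*np.sin(a))*1000; t=(q[...,0]*np.sin(a)-q[...,1]*np.cos(a))*1000
m=(abs(s)<75)&(abs(t)<40)&(P[...,2]>.047)&(P[...,2]<.08)
r=np.stack([s[m],t[m]],1).astype(np.float32); print(m.sum(),cv2.minAreaRect(r),np.percentile(P[m][:,2],[5,50,95]))
A=np.c_[s[m],t[m],np.ones(m.sum())]; print('tilt',np.linalg.lstsq(A,P[m][:,2]*1000,rcond=None)[0])
for n,(x,y) in dict(timer=(.589,.01),vial=(.656,.073),beaker=(.671,.342)).items(): print(n, [int((np.hypot(p[...,0]-x,p[...,1]-y)<.03).sum()) for p in (P,)], np.nanmedian((P-np.load('top.npz')['P'])[np.hypot(P[...,0]-x,P[...,1]-y)<.03],0).round(3))
"
```

```text
('s,t,z', array([176.1,  -0.3, 253.5]), array([179.8,  -0.2, 104.2]), array([0.5, 0.5, 0.6]), 0.08659166820302797)
side lid 72 s,t,z pct [[47.0, -24.0, 33.0], [51.0, 4.0, 43.0], [55.0, 27.0, 49.0]] [-0.99  0.    0.14]
side white 363 s,t,z pct [[-49.0, -26.0, 48.0], [19.0, -1.0, 60.0], [50.0, 25.0, 63.0]] [ 0.04 -0.01  1.  ]
top lid 0
top white 616 s,t,z pct [[-50.0, -30.0, 46.0], [1.0, -1.0, 60.0], [51.0, 30.0, 67.0]] [0.02 0.   1.  ]
681 ((7.441764831542969, 0.22536277770996094), (60.30021286010742, 119.09083557128906), 89.73181915283203) [0.04953221 0.06052689 0.06502601]
tilt [-4.07118041e-03  9.97967208e-03  5.94583898e+01]
timer [290] [ 0. -0. -0.]
vial [277] [ 0.  0. -0.]
beaker [233] [-0. -0.  0.]
```

```bash
python3 -c "
from cell import env
print(env.sign_off())"
```

```text
the job is handed in; nothing more can be done
None
```

The job is handed in at about 30 s of robot time: I turned the dish over, leaned it lid-down on the stand and let go, then regripped it by the lid's sides and laid it flat, lid down, on the pad. By the last images it is within about 1 mm of centre between the stops, and the timer, beaker and vial did not move.

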